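Lay the round patterns in their casting frames

ROBOT

A 6-joint arm with a two-finger parallel gripper is mounted at the origin on the work surface. World frame = base frame: x ahead of the robot, y to its left, z up, the work surface at z = 0. Lengths are in m, angles in rad, forces in N, time in s.
With the tool pointing down it reaches from about 0.25 to 0.775 m from the base axis. Payload 4 kg.
Tool frame: the origin (TCP) lies at the very end of the fingers, on their centre line; the grasp point (between the pads) lies 19 mm behind it; z points along the fingers, y is the direction in which the jaws open and shut (so a half turn about z gives the same grasp; the last joint's range is limited). The gripper opens to 85 mm and grips with 20 to 120 N. Pads are 22 mm wide; open, the fingers measure 114 mm over their backs; the gripper's body (76 mm by 85 mm) begins 54 mm behind the grasp point. The pads swing forward as they close: fully open they stand 13 mm farther back than shut.
Start: joints at [1.024, 0.087, 1.371, -0, 1.684, -0.103], TCP at [0.236, 0.497, 0.194] pointing down, gripper open.
Joint ranges: [-3.1, 3.1], [-0.76, 2.03], [0.27, 2.55], [-1.08, 4.22], [0.17, 2.65], [-2.57, 2.57]. Speed limits (rad/s): [2.79, 2.79, 3.14, 3.14, 3.14, 3.14].

INTERFACE

Orientations are given as a unit quaternion [x, y, z, w].
In Python, from cell import manip, cams, ticket gives the robot as it stands.
- The arm moves only by the tool send_rows, never from a script. Its argument "rows" is a list of rows, each an object of numbers: "tx", "ty", "tz": the shift along the tool's x, y, z in cm; "ax", "ay", "az": the turn, a rotation vector about the tool's x, y, z in rad; "fingers": the opening in per cent of the stroke, from 0 (shut) to 100 (fully open). A call has exactly 5 rows; each row is the pose to reach, as a shift and turn from the pose commanded when the call began, along the tool's axes at that moment; what a row does not reach only later rows make up. A row lasts 1/10 s, in which the tool goes at most 50 mm and 8.59 degrees, less where a joint would pass 70% of its speed; a pose out of reach is approached as far as the arm can. A call with a gripper value outside its range is refused whole. The fingers move at their own pace and stop on an object; "grip_force" is the grip in N (left out, the last holds). Time passes only in rows, so rows that repeat a pose let the fingers close, or fill a call up. It gives the time, the measured TCP pose, the force and the opening at its end, in the units of the state.
- manip.state(): the state, without advancing time (a new reading comes with each control period).
- cams.read_camera(name): name is "side" or "top" or "wrist"; returns a dict with "img" (400x640x3 uint8, red, green, blue), "depth" (400x640 float32, m along the optical axis (not along the pixel's ray), 0 where there is no reading), "fov_y" (degrees; the focal length in pixels is half the picture's height over the tangent of half this angle, whatever the lens; pixels are square), "cx", "cy" (the principal point, pixels), "eye" and "attitude" of the camera in the world. Camera axes: x right, y up, looking along -z (the intrinsics and any distortion apply to the point x, -y, -z); pixel columns grow to the right and rows downward; lengths in m; the calibration is good to about 2 mm. The wrist camera is an equidistant fisheye: a pixel r from the principal point sees the ray r / f radians off the axis. A picture is of the moment at which its call begins.
- ticket.job_done(): hands the job in, once; it reports no verdict.
The state is a dict: "clock": time; "joints": joint angles; "joint_vel": joint speeds; "joint_torque": joint torques, N m; "ee_pos": TCP position; "ee_rot": TCP orientation; "contact_force": force on the tool from outside, world axes, zero at the start; "ft_torque": the same for the moment, N m; "gripper_width": opening from 0.0 (shut) to 1.0 (fully open).
Only numpy, scipy, OpenCV 4.12 (cv2) and the standard library are available. Lean on these libraries where they do the work, as an engineer would, in place of code of your own. Each camera call takes 0.05 s, during which the arm holds its last target. There are 200 camera calls.

TASK

Put each of the three round wooden patterns into the casting frame of its size: the smallest round one in the smallest frame, the middle one in the middle-sized frame, the largest in the largest. Set each down flat, knob up, in the middle of its frame with an even gap all round (set down, not dropped), and let go of it. Leave the two square patterns where they stand.

Things in the scene. Friction and masses are not known exactly. Their poses are not given: they have to be found in the camera images.
- round_small: a wooden foundry pattern: a round disc 50 mm in diameter and 16 mm thick, with a round boss 34 mm in diameter up to 22 mm and, on the axis, a lighter upright knob, a cylinder 22 mm in diameter from 22 to 60 mm above the underside. 75 to 135 g. Loose, stands knob up on the bench. Origin: centre of the underside; z up along the knob. The smallest round pattern; pinch its knob from above.
- round_medium: a wooden foundry pattern: a round disc 70 mm in diameter and 16 mm thick with six small studs near its edge, with a round boss 34 mm in diameter up to 22 mm and, on the axis, a lighter upright knob, a cylinder 22 mm in diameter from 22 to 60 mm above the underside. 105 to 190 g. Loose, stands knob up on the bench. Origin: centre of the underside; z up along the knob. The middle-sized round pattern; pinch its knob from above.
- round_large: a wooden foundry pattern: a round disc 90 mm in diameter and 16 mm thick with six small studs near its edge, with a round boss 34 mm in diameter up to 22 mm and, on the axis, a lighter upright knob, a cylinder 22 mm in diameter from 22 to 60 mm above the underside. 150 to 270 g. Loose, stands knob up on the bench. Origin: centre of the underside; z up along the knob. The largest round pattern; pinch its knob from above.
- square_small: a wooden foundry pattern: a square slab 56 by 56 mm and 16 mm thick with four small studs at its corners, with a round boss 34 mm in diameter up to 22 mm and, on the axis, a lighter upright knob, a cylinder 22 mm in diameter from 22 to 60 mm above the underside. 120 g. Loose, stands knob up on the bench. Origin: centre of the underside; z up along the knob. A square pattern, to be left where it is.
- square_large: a wooden foundry pattern: a square slab 76 by 76 mm and 16 mm thick with four small studs at its corners, with a round boss 34 mm in diameter up to 22 mm and, on the axis, a lighter upright knob, a cylinder 22 mm in diameter from 22 to 60 mm above the underside. 180 g. Loose, stands knob up on the bench. Origin: centre of the underside; z up along the knob. A square pattern, to be left where it is.
- frame_small: the smallest of the three shallow square casting frames: light wooden walls 10 mm thick round a plywood floor, 106 mm outside and 86 mm inside, open at the top, rim 25 mm above the bench, floor top 6 mm above the bench. Fastened to the bench. Origin: centre of its underside, on the bench; x and y run along its sides, z up.
- frame_medium: the middle-sized of the three shallow square casting frames: light wooden walls 10 mm thick round a plywood floor, 126 mm outside and 106 mm inside, open at the top, rim 25 mm above the bench, floor top 6 mm above the bench. Fastened to the bench. Origin: centre of its underside, on the bench; x and y run along its sides, z up.
- frame_large: the largest of the three shallow square casting frames: light wooden walls 10 mm thick round a plywood floor, 146 mm outside and 126 mm inside, open at the top, rim 25 mm above the bench, floor top 6 mm above the bench. Fastened to the bench. Origin: centre of its underside, on the bench; x and y run along its sides, z up.
Not all that is in view belongs to the job. What is shaped like the round_large but blue or green is not meant. What is shaped like the frame_large but orange or pink is not meant.

How it is judged:
By the outcome, as a careful person would: the job done as asked, in the order asked, and still so for the second after the job is handed in, with the robot touching nothing.
It also fails if it takes over 83 s, if anything falls off the work surface, if the arm or the gripper's body presses on something with over 40 N, if the wrist force passes 120 N, or if a joint passes its speed limit or range.

## Working session

There is one attempt and no reset: what is moved stays moved. The work goes in short steps, Python scripts to look and compute and a tool call to move; the robot and the scene stay as the last step left them, time stands still between calls to the robot, and variables do not carry over. Pictures are saved under pics/ and viewed, about 12 in all and at most 16, crops included, and the job is handed in when it is done.

Besides the shell and the picture viewer there is one more tool, called as a command line: name --argument value ..., lists and objects as JSON in quotes. send_rows: Moves the arm, as the interface text tells. Its arguments: {"type":"object","properties":{"rows":{"type":"array","items":{"type":"object","properties":{"tx":{"type":"number"},"ty":{"type":"number"},"tz":{"type":"number"},"ax":{"type":"number"},"ay":{"type":"number"},"az":{"type":"number"},"fingers":{"type":"number"}}}},"grip_force":{"type":"number"}},"required":["rows"]}

```bash
ls; mkdir -p pics
cat > h.py <<'E'
import numpy as np, cv2
from scipy.spatial.transform import Rotation as R
from cell import manip, cams, ticket
def cam(n):
    c=cams.read_camera(n); c['f']=200/np.tan(np.radians(c['fov_y'])/2); c['name']=n; return c
def rot(c):
    a=np.array(c['attitude'],float)
    return R.from_quat(a).as_matrix() if a.size==4 else a.reshape(3,3)
def ray(c,u,v):
    x=(np.asarray(u,float)-c['cx'])/c['f']; y=(np.asarray(v,float)-c['cy'])/c['f']
    if c['name']=='wrist':
        r=np.hypot(x,y)+1e-12; s=np.sin(r)/r
        d=np.stack([x*s,-y*s,-np.cos(r)],-1)
    else: d=np.stack([x,-y,-np.ones_like(x)],-1)
    return d@rot(c).T
def onplane(c,u,v,z):
    d=ray(c,u,v); e=np.array(c['eye']); return e+d*((z-e[2])/d[...,2])[...,None]
def save(n,img): cv2.imwrite('pics/'+n,cv2.cvtColor(np.ascontiguousarray(img),cv2.COLOR_RGB2BGR))
E
python3 - <<'E'
from h import *
for n in ('top','side','wrist'):
    c=cam(n); save(n+'1.png',c['img']); np.savez('/tmp/'+n+'1.npz',**c)
    print(n,{k:v for k,v in c.items() if k not in('img','depth')})
print(manip.state())
E
```

```text
pics
top {'fov_y': 56.87707804812567, 'cx': 325.72776438209974, 'cy': 185.15110746086913, 'eye': array([ 0.4596303 , -0.02443425,  0.94782873]), 'attitude': array([ 0.02374466, -0.00921391, -0.70086139,  0.71284263]), 'f': np.float64(369.2983251394292), 'name': 'top'}
side {'fov_y': 51.917248884672844, 'cx': 321.1350212166768, 'cy': 197.10087547288666, 'eye': array([-0.15553738, -0.66244839,  0.62062308]), 'attitude': array([ 0.44045962, -0.18498285, -0.34596166,  0.80751916]), 'f': np.float64(410.8134491742471), 'name': 'side'}
wrist {'fov_y': 65.70646984690485, 'cx': 318.2350141203465, 'cy': 202.39323262000633, 'eye': array([0.17586957, 0.52421486, 0.37312606]), 'attitude': array([-0.11162575, -0.06928137,  0.529596  ,  0.83801424]), 'f': np.float64(309.70691628693146), 'name': 'wrist'}
{'clock': 0.15, 'joints': array([ 1.02386497e+00,  8.77993598e-02,  1.37192328e+00,  6.55279803e-06,
        1.68360490e+00, -1.03107502e-01]), 'joint_vel': array([-0.00122802, -0.00264235, -0.00269094,  0.00103431,  0.0004203 ,
       -0.00096475]), 'joint_torque': array([ 8.21967242e-04, -3.52374423e+01, -3.13678086e+01, -1.87745627e-04,
        8.09051766e-03,  1.24176842e-05]), 'ee_pos': array([0.23593732, 0.49632328, 0.19319215]), 'ee_rot': array([ 2.20094628e-01,  9.75478140e-01, -8.20985491e-04, -2.80082755e-04]), 'contact_force': array([ 0.22365624,  0.1807821 , -0.64102174]), 'ft_torque': array([-0.02215703,  0.03797352, -0.00080428]), 'gripper_width': 0.9956040396958752}
```

View pics/top1.png

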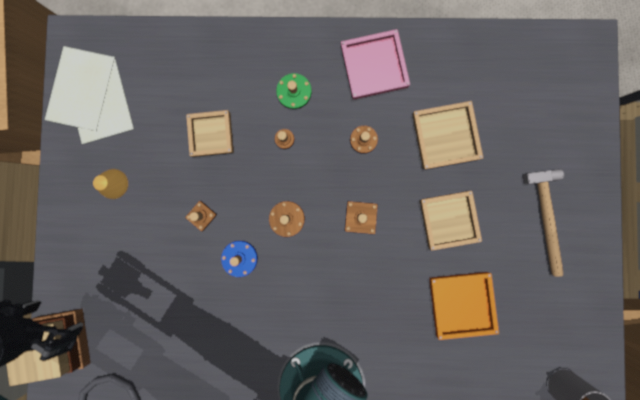

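View pics/side1.png

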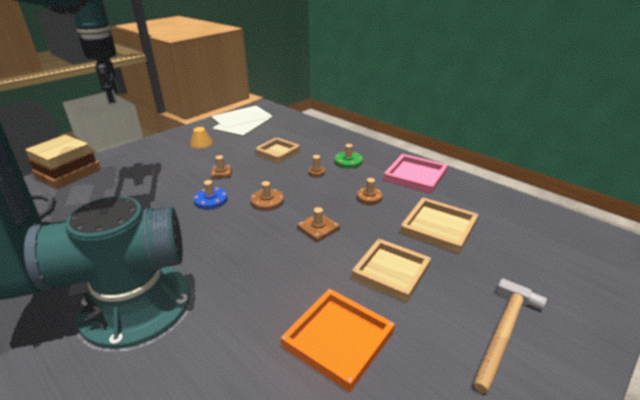

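Top view: three round brown patterns at (285,139) small, (364,138) medium and (286,219) large. The look-alikes are the green disc (294,90), the blue disc (239,258), and the squares (201,216) and (362,218). The wooden frames are at (209,134) small, (451,220) medium and (448,135) large; the pink (375,64) and orange (464,306) frames are not meant. The side view agrees. Next I measure.

```bash
cat > m.py <<'E'
from h import *
t=cam('top'); s=cam('side')
def blob(c,seed,lo,hi,rad=60):
    hsv=cv2.cvtColor(c['img'],cv2.COLOR_RGB2HSV); m=cv2.inRange(hsv,lo,hi)
    n,l,st,ce=cv2.connectedComponentsWithStats(m)
    ys,xs=np.nonzero(l); i=np.argmin((xs-seed[0])**2+(ys-seed[1])**2)
    mm=(l==l[ys[i],xs[i]]).astype(np.uint8)
    cs,_=cv2.findContours(mm,cv2.RETR_EXTERNAL,cv2.CHAIN_APPROX_NONE)
    return max(cs,key=cv2.contourArea)[:,0,:].astype(float)
LO,HI=(5,70,60),(30,255,255)
hs=cv2.cvtColor(t['img'],cv2.COLOR_RGB2HSV)
for n,p,q in (('small',(285,139),(316,166)),('medium',(364,138),(369,190)),('large',(286,219),(266,197))):
    for c,pp in ((t,p),(s,q)):
        k=blob(c,pp,LO,HI)
        if c is t:
            P=onplane(c,k[:,0],k[:,1],.016); (cx,cy),r=cv2.minEnclosingCircle(P[:,:2].astype(np.float32))
            print(n,'disc',round(cx,4),round(cy,4),'dia mm',2000*r,'hsv',hs[p[1],p[0]])
            pix=cv2.fitEllipse(k.astype(np.float32)); e=onplane(c,pix[0][0],pix[0][1],.016); print('   ellipse',pix,e.round(4))
for n,p,q in (('small',(209,134),(277,150)),('medium',(451,220),(392,268)),('large',(448,135),(440,223))):
    for c,pp in ((t,p),(s,q)):
        k=blob(c,pp,(5,40,90),HI)
        P=onplane(c,k[:,0],k[:,1],.025 if c is t else .025)[:,:2].astype(np.float32)
        b=cv2.minAreaRect(P); print(n,c['name'],np.round(b[0],4),np.round(b[1],4),round(b[2],1))
ov=t['img'].copy(); save('crop1.png',cv2.resize(ov[75:255,180:500],None,fx=2.5,fy=2.5,interpolation=cv2.INTER_CUBIC))
E
python3 m.py
```

```text
small disc 0.6202 0.1035 dia mm 51.82239040732384 hsv [ 16 109  94]
   ellipse ((284.0367126464844, 138.50225830078125), (19.035863876342773, 19.435697555541992), 163.1157684326172) [0.6201 0.1034 0.016 ]
medium disc 0.6222 -0.0985 dia mm 71.71976566314697 hsv [ 20  80 197]
   ellipse ((363.53985595703125, 138.8791046142578), (26.985082626342773, 27.42179298400879), 65.27344512939453) [ 0.622  -0.0988  0.016 ]
large disc 0.4171 0.0932 dia mm 91.13352745771408 hsv [ 20  80 202]
   ellipse ((286.29949951171875, 218.54345703125), (35.1022834777832, 35.33378982543945), 34.422706604003906) [0.417 0.093 0.016]
small top [0.6302 0.2937] [0.1117 0.1123] 6.5
small side [0.6166 0.2805] [0.1486 0.1441] 6.8
medium top [ 0.4213 -0.3168] [0.1312 0.1309] 11.1
medium side [ 0.4109 -0.3171] [0.1543 0.1358] 11.2
large top [ 0.6344 -0.3083] [0.151  0.1514] 11.3
large side [ 0.6207 -0.3083] [0.1828 0.154 ] 11.3
```

Run:
```python
from h import *
t=dict(np.load('/tmp/top1.npz')); t['name']='top'; t['f']=float(t['f'])
v,u=np.mgrid[0:400,0:640]
d=ray(t,u,v); ax=-rot(t)[:,2]
P=t['eye']+d*(t['depth']/(d@ax))[...,None]
for n,(x,y),s in (('small',(209,134),106),('medium',(451,220),126),('large',(448,135),146)):
    w=slice(y-42,y+43),slice(x-42,x+43); Q=P[w]; ok=t['depth'][w]>0
    z=Q[...,2][ok]; print(n,'valid',ok.mean(),'z pct',np.percentile(z,[2,10,50,80,90,98]).round(4))
    m=(ok&(Q[...,2]>.019)&(Q[...,2]<.035)).astype(np.uint8)
    pts=Q[m>0][:,:2].astype(np.float32); print(cv2.minAreaRect(pts), len(pts))
for n,(x,y) in (('s',(285,135)),('m',(365,135)),('l',(285,219)),('sqs',(195,215)),('sql',(362,218))):
    Q=P[y-10:y+11,x-12:x+13].reshape(-1,3); K=Q[(Q[:,2]>.05)&(Q[:,2]<.07)]; print(n,'knob',K.mean(0).round(4),len(K))
a=cv2.resize(t['img'][90:260,170:330],None,fx=2.5,fy=2.5,interpolation=cv2.INTER_CUBIC)
b=cv2.resize(t['img'][90:260,330:490],None,fx=2.5,fy=2.5,interpolation=cv2.INTER_CUBIC)
save('crop2.png',np.hstack([a,b]))
```

```text
small valid 0.9969550173010381 z pct [-0.0025 -0.0011  0.0015  0.0063  0.0162  0.0269]
((0.6296327710151672, 0.29485568404197693), (0.1065404936671257, 0.10747618228197098), 6.568289279937744) 692
medium valid 0.995847750865052 z pct [-0.0023 -0.0009  0.0022  0.0079  0.0238  0.0272]
((0.42013099789619446, -0.3160161077976227), (0.12661346793174744, 0.12727002799510956), 11.316554069519043) 863
large valid 0.9957093425605537 z pct [-0.0023 -0.0008  0.0036  0.0086  0.0242  0.0272]
((0.634115993976593, -0.30830997228622437), (0.1466195285320282, 0.14858496189117432), 11.330947875976562) 983
s knob [0.6191 0.1036 0.0595] 69
m knob [ 0.6211 -0.098   0.0599] 70
l knob [0.4161 0.0932 0.0605] 64
sqs knob [0.4198 0.3115 0.06  ] 72
sql knob [ 0.4235 -0.0937  0.0604] 67
```

View pics/crop2.png

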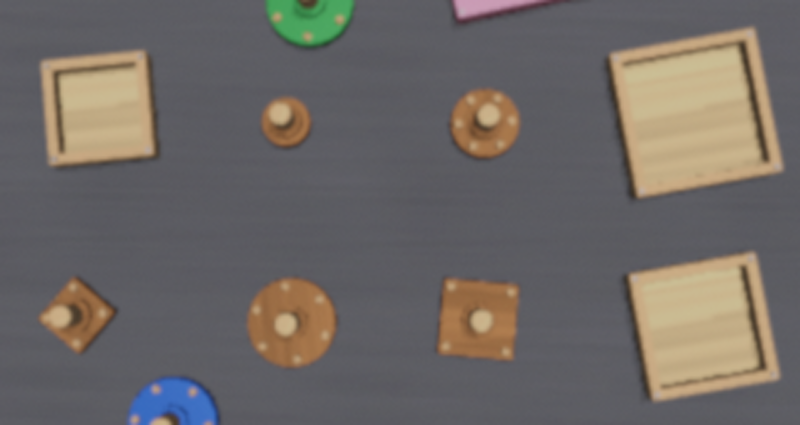

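The round patterns carry round discs, and the measured disc diameters are 52, 72 and 91 mm. The frame rims measure 106, 127 and 147 mm, so all match. I start with the small one.

send_rows --rows '[{"tx": -1.9,"ty": -0.7,"tz": 0,"fingers": 65},{"tx": -5.6,"ty": -2.1,"fingers": 65},{"tx": -9.8,"ty": -3.6,"fingers": 65},{"tx": -14.1,"ty": -5.2,"fingers": 65},{"tx": -18.3,"ty": -6.8,"fingers": 65}]' --grip_force 50

```text
invalid input at $.rows[0]: expected keys tx, ty, tz, ax, ay, az, fingers
```

send_rows --rows '[{"tx": -4.2,"ty": -1.6,"fingers": 65},{"tx": -8.4,"ty": -3.1,"fingers": 65},{"tx": -12.6,"ty": -4.7,"tz": 1,"fingers": 65},{"tx": -16.9,"ty": -6.2,"tz": 2,"fingers": 65},{"tx": -21.0,"ty": -7.8,"tz": 3,"fingers": 65}]'

```text
invalid input at $.rows[0]: expected keys tx, ty, tz, ax, ay, az, fingers
```

send_rows --rows '[{"tx": -4.2,"ty": -1.6,"tz": 1,"fingers": 65},{"tx": -8.0,"ty": -3.0,"tz": 2,"fingers": 65},{"tx": -11.0,"ty": -4.0,"tz": 3,"fingers": 65},{"tx": -12.2,"ty": -4.5,"tz": 4,"fingers": 65},{"tx": -12.2,"ty": -4.5,"tz": 4,"fingers": 65}]'

```text
invalid input at $.rows[0]: expected keys tx, ty, tz, ax, ay, az, fingers
```

```bash
cat > go.py <<'E'
import sys
from h import *
s=manip.state(); p=np.array(s['ee_pos']); r=R.from_quat(s['ee_rot'])
t=np.array([float(a) for a in sys.argv[1:4]])
print('pos',p.round(4),'grip',round(s['gripper_width'],3),'F',s['contact_force'].round(2),'t',round(s['clock'],2),'j',np.round(s['joints'],2))
print('tool z',r.as_matrix()[:,2].round(4),'x',r.as_matrix()[:,0].round(4),'shift cm',(r.inv().apply(t-p)*100).round(2))
E
python3 go.py .6195 .1035 .030
```

```text
pos [0.236  0.4965 0.1935] grip 1.003 F [ 0.31 -0.47  0.35] t 0.25 j [ 1.02  0.09  1.37  0.    1.68 -0.1 ]
tool z [-6.e-04 -9.e-04 -1.e+00] x [-9.031e-01  4.294e-01  1.000e-04] shift cm [-51.51 -19.01  16.37]
```

All keys are required in each row.

send_rows --rows '[{"tx": -1.9,"ty": -0.7,"tz": 0,"ax": 0,"ay": 0,"az": 0,"fingers": 65},{"tx": -5.6,"ty": -2.1,"tz": 0,"ax": 0,"ay": 0,"az": 0,"fingers": 65},{"tx": -9.8,"ty": -3.6,"tz": 0,"ax": 0,"ay": 0,"az": 0,"fingers": 65},{"tx": -14.1,"ty": -5.2,"tz": 0,"ax": 0,"ay": 0,"az": 0,"fingers": 65},{"tx": -18.3,"ty": -6.8,"tz": 0,"ax": 0,"ay": 0,"az": 0,"fingers": 65}]' --grip_force 50

```text
clock: 0.75
ee_pos: [0.3731, 0.3554, 0.1941]
ee_rot: [0.22, 0.976, 0.0, 0.0]
contact_force: [0.3, 0.3, -0.2]
gripper_width: 0.649
```

send_rows --rows '[{"tx": -4.2,"ty": -1.6,"tz": 0,"ax": 0,"ay": 0,"az": 0,"fingers": 65},{"tx": -8.4,"ty": -3.1,"tz": 0,"ax": 0,"ay": 0,"az": 0,"fingers": 65},{"tx": -12.6,"ty": -4.7,"tz": 1,"ax": 0,"ay": 0,"az": 0,"fingers": 65},{"tx": -16.9,"ty": -6.2,"tz": 2,"ax": 0,"ay": 0,"az": 0,"fingers": 65},{"tx": -21.0,"ty": -7.8,"tz": 3,"ax": 0,"ay": 0,"az": 0,"fingers": 65}]'

```text
clock: 1.25
ee_pos: [0.5296, 0.1946, 0.1638]
ee_rot: [0.22, 0.975, 0.0, 0.0]
contact_force: [-0.5, -0.8, 0.2]
gripper_width: 0.647
```

send_rows --rows '[{"tx": -4.2,"ty": -1.6,"tz": 1,"ax": 0,"ay": 0,"az": 0,"fingers": 65},{"tx": -8.0,"ty": -3.0,"tz": 2,"ax": 0,"ay": 0,"az": 0,"fingers": 65},{"tx": -11.0,"ty": -4.0,"tz": 3,"ax": 0,"ay": 0,"az": 0,"fingers": 65},{"tx": -12.2,"ty": -4.5,"tz": 4,"ax": 0,"ay": 0,"az": 0,"fingers": 65},{"tx": -12.2,"ty": -4.5,"tz": 4,"ax": 0,"ay": 0,"az": 0,"fingers": 65}]'

```text
clock: 1.75
ee_pos: [0.6186, 0.1017, 0.1213]
ee_rot: [0.221, 0.975, -0.001, -0.002]
contact_force: [-0.1, -0.3, -1.0]
gripper_width: 0.647
```

```bash
python3 go.py .6195 .1035 .030; python3 -c "
from h import *
c=cam('wrist'); save('w1.png',c['img'])"
```

```text
pos [0.6186 0.1017 0.1213] grip 0.647 F [-0.06 -0.31 -1.05] t 1.75 j [ 0.07  0.28  1.28  0.    1.58 -1.05]
tool z [-4.8e-03 -2.0e-04 -1.0e+00] x [-0.9021  0.4315  0.0043] shift cm [-0.04  0.22  9.13]
```

View pics/w1.png

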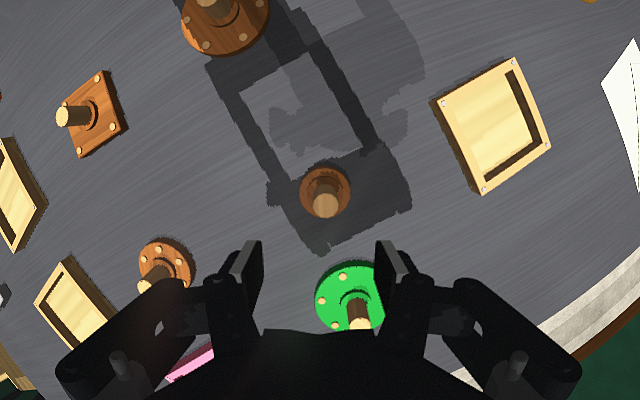

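```bash
python3 go.py .6195 .1035 .030
```

```text
pos [0.6183 0.1031 0.1226] grip 0.65 F [-0.02  0.31  0.11] t 1.8 j [ 0.07  0.28  1.28  0.    1.58 -1.05]
tool z [-3.5e-03  6.0e-04 -1.0e+00] x [-0.9028  0.4301  0.0034] shift cm [-0.12  0.1   9.26]
```

The knob at (326,205) lies on the centre line between the pads, with the green decoy beyond it. Descending.

send_rows --rows '[{"tx": 0,"ty": 0,"tz": 1.5,"ax": 0,"ay": 0,"az": 0,"fingers": 65},{"tx": 0,"ty": 0,"tz": 3.5,"ax": 0,"ay": 0,"az": 0,"fingers": 65},{"tx": 0,"ty": 0,"tz": 5.5,"ax": 0,"ay": 0,"az": 0,"fingers": 65},{"tx": 0,"ty": 0,"tz": 7.5,"ax": 0,"ay": 0,"az": 0,"fingers": 65},{"tx": 0,"ty": 0,"tz": 8.6,"ax": 0,"ay": 0,"az": 0,"fingers": 65}]'

```text
clock: 2.3
ee_pos: [0.6171, 0.1047, 0.0361]
ee_rot: [0.219, 0.976, -0.0, -0.001]
contact_force: [-0.4, -0.2, 0.4]
gripper_width: 0.643
```

send_rows --rows '[{"tx": 0,"ty": 0,"tz": 0.5,"ax": 0,"ay": 0,"az": 0,"fingers": 65},{"tx": 0,"ty": 0,"tz": 0.8,"ax": 0,"ay": 0,"az": 0,"fingers": 65},{"tx": 0,"ty": 0,"tz": 0.8,"ax": 0,"ay": 0,"az": 0,"fingers": 65},{"tx": 0,"ty": 0,"tz": 0.8,"ax": 0,"ay": 0,"az": 0,"fingers": 65},{"tx": 0,"ty": 0,"tz": 0.8,"ax": 0,"ay": 0,"az": 0,"fingers": 65}]'

```text
clock: 2.8
ee_pos: [0.62, 0.1031, 0.0312]
ee_rot: [0.22, 0.975, 0.0, 0.001]
contact_force: [-0.0, -0.5, 0.1]
gripper_width: 0.651
```

```bash
python3 go.py .6195 .1035 .030
```

```text
pos [0.62   0.1031 0.0312] grip 0.651 F [-0.   -0.52  0.07] t 2.8 j [ 0.07  0.34  1.4   0.    1.4  -1.05]
tool z [ 2.e-03  2.e-04 -1.e+00] x [-0.9031  0.4294 -0.0017] shift cm [0.06 0.01 0.12]
```

send_rows --rows '[{"tx": 0,"ty": 0,"tz": 0,"ax": 0,"ay": 0,"az": 0,"fingers": 10},{"tx": 0,"ty": 0,"tz": 0,"ax": 0,"ay": 0,"az": 0,"fingers": 10},{"tx": 0,"ty": 0,"tz": 0,"ax": 0,"ay": 0,"az": 0,"fingers": 10},{"tx": 0,"ty": 0,"tz": 0,"ax": 0,"ay": 0,"az": 0,"fingers": 10},{"tx": 0,"ty": 0,"tz": 0,"ax": 0,"ay": 0,"az": 0,"fingers": 10}]' --grip_force 50

```text
clock: 3.3
ee_pos: [0.6193, 0.1031, 0.0301]
ee_rot: [0.22, 0.975, 0.0, -0.0]
contact_force: [-0.1, 0.1, 0.5]
gripper_width: 0.104
```

send_rows --rows '[{"tx": 0,"ty": 0,"tz": 0,"ax": 0,"ay": 0,"az": 0,"fingers": 10},{"tx": 0,"ty": 0,"tz": -0.5,"ax": 0,"ay": 0,"az": 0,"fingers": 10},{"tx": 0,"ty": 0,"tz": -2,"ax": 0,"ay": 0,"az": 0,"fingers": 10},{"tx": 0,"ty": 0,"tz": -4,"ax": 0,"ay": 0,"az": 0,"fingers": 10},{"tx": 0,"ty": 0,"tz": -6,"ax": 0,"ay": 0,"az": 0,"fingers": 10}]'

```text
clock: 3.8
ee_pos: [0.6196, 0.1032, 0.0921]
ee_rot: [0.22, 0.975, 0.0, 0.001]
contact_force: [0.6, -0.8, 0.5]
gripper_width: 0.103
```

```bash
python3 go.py .6297 .2948 .09
```

```text
pos [0.6196 0.1032 0.0921] grip 0.103 F [ 0.56 -0.76  0.48] t 3.8 j [ 0.07  0.3   1.33  0.    1.52 -1.05]
tool z [ 1.1e-03  2.0e-04 -1.0e+00] x [-9.031e-01  4.294e-01 -9.000e-04] shift cm [ 7.31 17.74  0.21]
```

The width of 0.10 is less than the knob's 0.26, so the grasp probably missed. I look again.

```bash
python3 -c "
from h import *
c=cam('wrist'); s=cam('side'); b=cv2.resize(s['img'][90:260,200:500],None,fx=2,fy=2)
save('w2.png',np.vstack([c['img'][:, :600][:250],b[:, :600]]))"
```

```text
(no output)
```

View pics/w2.png

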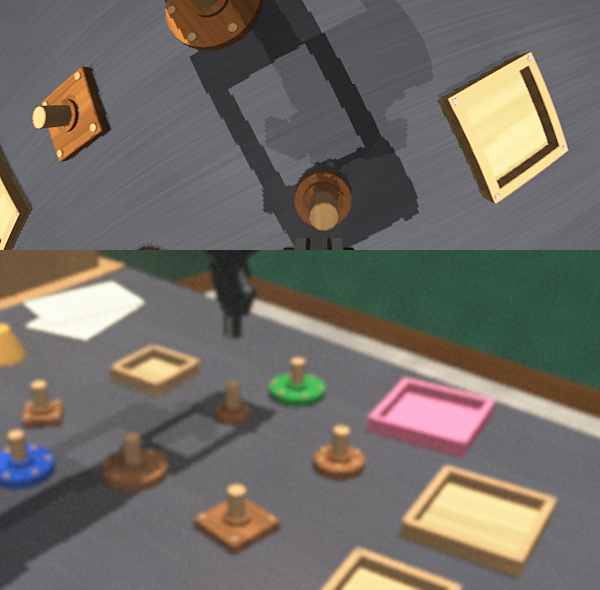

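```bash
cat >> h.py <<'E'
def proj(c,p):
    q=(np.array(p)-c['eye'])@rot(c); return c['cx']+c['f']*q[0]/-q[2], c['cy']+c['f']*q[1]/q[2]
E
python3 - <<'E'
from h import *
s=cam('side');t=cam('top');w=cam('wrist'); p=manip.state()['ee_pos']
print(p,'tcp in side',proj(s,p),'top',proj(t,p))
print('knob in side',proj(s,[.6195,.1035,.06]),proj(s,[.6195,.1035,.0]), 'top', proj(t,[.6195,.1035,.06]))
print('wrist eye',w['eye'],'knob top from wrist',onplane(w,323,213,.06),'frame rim corners',[onplane(w,u,v,.025).round(3) for u,v in((457,101),(530,57),(563,150),(494,200))])
save('side3.png',np.hstack([cv2.resize(s['img'][80:200,250:380],None,fx=3,fy=3),cv2.resize(t['img'][70:190,220:350],None,fx=3,fy=3)]))
E
```

```text
[0.61906384 0.1030903  0.08994304] tcp in side (np.float64(316.6492385530472), np.float64(147.08789513215822)) top (np.float64(279.96467018478796), np.float64(133.51030199317353))
knob in side (np.float64(316.77368960958364), np.float64(156.13432592995048)) (np.float64(317.00563225567265), np.float64(173.72740057449323)) top (np.float64(281.57507173372636), np.float64(135.62850534857262))
wrist eye [0.55926673 0.13076807 0.27134395] knob top from wrist [0.61989231 0.10598858 0.06      ] frame rim corners [array([0.59 , 0.245, 0.025]), array([0.578, 0.34 , 0.025]), array([0.677, 0.349, 0.025]), array([0.688, 0.25 , 0.025])]
```

View pics/side3.png

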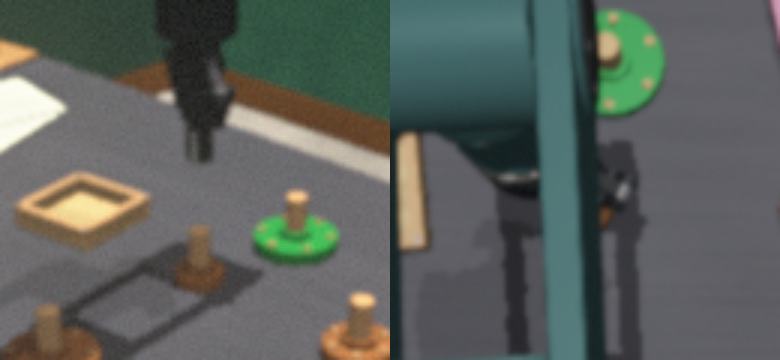

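The side camera shows the fingertips about 14 rows above where the reported TCP projects, so the tool seems higher than the state says. I check with depth.

Run:
```python
from h import *
s=cam('side');w=cam('wrist'); st=manip.state(); print(st['ee_pos'],st['ee_rot'],st['joints'])
def pts(c):
    v,u=np.mgrid[0:400,0:640]; d=ray(c,u,v); ax=-rot(c)[:,2]
    return c['eye']+d*(c['depth']/(d@ax))[...,None]
P=pts(s)
for r in range(112,142,2): print(r,[P[r,x].round(3).tolist() for x in (312,317,320)])
Q=pts(w)
for r in range(200,330,10): print(r,[Q[r,x].round(3).tolist() for x in (310,325,338)])
save('w4.png',w['img'])
```

```text
[0.61834482 0.10306222 0.08867318] [ 2.20056717e-01  9.75486237e-01 -3.41318313e-04 -1.23518867e-03] [ 7.47038008e-02  2.99549781e-01  1.33214950e+00  6.92460807e-05
  1.51245540e+00 -1.05235106e+00]
112 [[0.595, 0.095, 0.207], [0.599, 0.08, 0.21], [0.585, 0.056, 0.22]]
114 [[0.595, 0.096, 0.201], [-0.156, -0.662, 0.621], [0.579, 0.05, 0.218]]
116 [[0.597, 0.097, 0.194], [0.589, 0.07, 0.204], [0.583, 0.054, 0.21]]
118 [[0.615, 0.116, 0.178], [0.585, 0.067, 0.2], [0.589, 0.059, 0.201]]
120 [[0.613, 0.114, 0.173], [0.588, 0.07, 0.193], [0.594, 0.065, 0.192]]
122 [[0.613, 0.114, 0.167], [0.588, 0.07, 0.187], [0.606, 0.076, 0.18]]
124 [[0.611, 0.113, 0.162], [0.589, 0.071, 0.18], [0.605, 0.075, 0.175]]
126 [[0.612, 0.113, 0.155], [0.595, 0.077, 0.171], [0.614, 0.084, 0.163]]
128 [[0.61, 0.112, 0.15], [0.609, 0.091, 0.157], [0.616, 0.086, 0.156]]
130 [[0.612, 0.113, 0.143], [0.608, 0.09, 0.151], [0.616, 0.086, 0.15]]
132 [[0.611, 0.113, 0.137], [0.607, 0.089, 0.146], [0.615, 0.085, 0.145]]
134 [[0.61, 0.112, 0.131], [0.609, 0.091, 0.139], [0.617, 0.087, 0.137]]
136 [[0.807, 0.312, -0.002]
[... 438 characters left out ...]
, 0.002], [0.63, 0.102, 0.061], [0.656, 0.105, 0.0]]
240 [[0.653, 0.077, 0.001], [0.659, 0.09, 0.0], [0.612, 0.115, 0.133]]
250 [[0.662, 0.073, 0.001], [0.668, 0.085, 0.001], [0.612, 0.115, 0.144]]
260 [[0.672, 0.068, 0.0], [0.678, 0.081, 0.0], [0.612, 0.114, 0.155]]
270 [[0.682, 0.063, -0.0], [0.688, 0.076, 0.0], [0.611, 0.114, 0.164]]
280 [[0.691, 0.058, 0.001], [0.698, 0.071, -0.0], [0.61, 0.114, 0.175]]
290 [[0.702, 0.053, 0.001], [0.704, 0.069, 0.008], [0.61, 0.114, 0.181]]
300 [[0.713, 0.048, 0.0], [0.71, 0.066, 0.017], [0.612, 0.112, 0.183]]
310 [[0.725, 0.042, 0.0], [0.721, 0.061, 0.016], [0.621, 0.109, 0.175]]
320 [[0.736, 0.036, 0.001], [0.732, 0.055, 0.016], [0.626, 0.107, 0.174]]
```

View pics/w4.png

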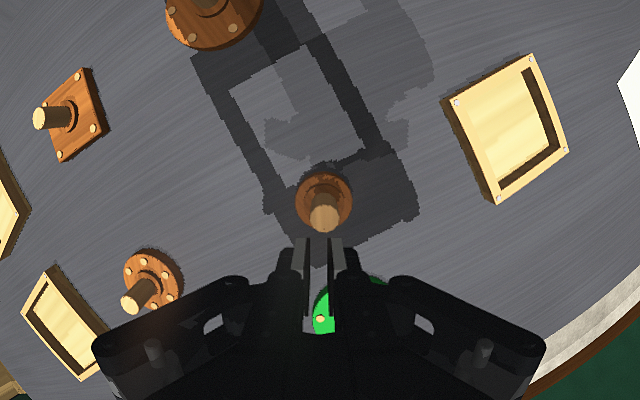

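Both cameras' depth puts the real fingertips at z≈0.130 when the state says 0.090, so the reported TCP is about 40 mm too low. The missed, force-free grasp fits that, and xy agrees. From here I work with tip z = reported z + 0.040. I open and descend part way, then check.

send_rows --rows '[{"tx": 0,"ty": 0,"tz": 0,"ax": 0,"ay": 0,"az": 0,"fingers": 65},{"tx": 0,"ty": 0,"tz": 0,"ax": 0,"ay": 0,"az": 0,"fingers": 65},{"tx": 0,"ty": 0,"tz": 1.5,"ax": 0,"ay": 0,"az": 0,"fingers": 65},{"tx": 0,"ty": 0,"tz": 3,"ax": 0,"ay": 0,"az": 0,"fingers": 65},{"tx": 0,"ty": 0,"tz": 5,"ax": 0,"ay": 0,"az": 0,"fingers": 65}]'

```text
clock: 4.65
ee_pos: [0.6191, 0.1031, 0.0386]
ee_rot: [0.22, 0.975, 0.0, -0.0]
contact_force: [0.2, 0.9, -0.1]
gripper_width: 0.651
```

send_rows --rows '[{"tx": 0,"ty": 0,"tz": 1,"ax": 0,"ay": 0,"az": 0,"fingers": 65},{"tx": 0,"ty": 0,"tz": 2,"ax": 0,"ay": 0,"az": 0,"fingers": 65},{"tx": 0,"ty": 0,"tz": 3,"ax": 0,"ay": 0,"az": 0,"fingers": 65},{"tx": 0,"ty": 0,"tz": 3.5,"ax": 0,"ay": 0,"az": 0,"fingers": 65},{"tx": 0,"ty": 0,"tz": 3.5,"ax": 0,"ay": 0,"az": 0,"fingers": 65}]'

```text
clock: 5.15
ee_pos: [0.6188, 0.1031, 0.0042]
ee_rot: [0.22, 0.975, -0.0, -0.001]
contact_force: [-0.5, -0.3, -0.5]
gripper_width: 0.651
```

```bash
python3 go.py .6195 .1035 -.010;  python3 -c "
from h import *
s=cam('side');c=cam('wrist'); save('w5.png',np.vstack([c['img'][100:330, 120:520],cv2.resize(s['img'][110:200,250:383],None,fx=3,fy=3)[:,:400]])) if 0 else save('w5.png',np.hstack([c['img'][130:330,180:460],cv2.resize(s['img'][120:187,270:370],None,fx=3,fy=3)[:200]]))"
```

```text
pos [0.6188 0.1031 0.0042] grip 0.651 F [-0.5  -0.26 -0.48] t 5.15 j [ 0.07  0.36  1.43  0.    1.35 -1.05]
tool z [-0.0014 -0.     -1.    ] x [-0.9031  0.4294  0.0013] shift cm [-0.05  0.07  1.42]
```

View pics/w5.png

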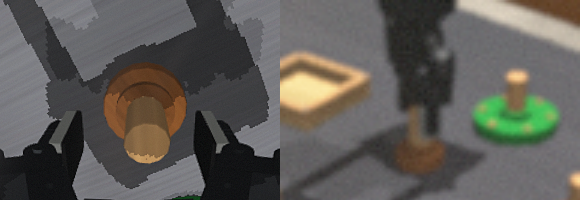

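The crops show the knob centred between the pads, with the tips just below the knob top as expected. I descend the last 15 mm and close.

send_rows --rows '[{"tx": 0,"ty": 0,"tz": 0.5,"ax": 0,"ay": 0,"az": 0,"fingers": 65},{"tx": 0,"ty": 0,"tz": 1,"ax": 0,"ay": 0,"az": 0,"fingers": 65},{"tx": 0,"ty": 0,"tz": 1.5,"ax": 0,"ay": 0,"az": 0,"fingers": 65},{"tx": 0,"ty": 0,"tz": 1.5,"ax": 0,"ay": 0,"az": 0,"fingers": 65},{"tx": 0,"ty": 0,"tz": 1.5,"ax": 0,"ay": 0,"az": 0,"fingers": 30}]'

```text
clock: 5.75
ee_pos: [0.619, 0.1031, -0.0102]
ee_rot: [0.22, 0.975, -0.0, -0.0]
contact_force: [0.2, -0.1, 0.4]
gripper_width: 0.497
```

send_rows --rows '[{"tx": 0,"ty": 0,"tz": 0,"ax": 0,"ay": 0,"az": 0,"fingers": 10},{"tx": 0,"ty": 0,"tz": 0,"ax": 0,"ay": 0,"az": 0,"fingers": 10},{"tx": 0,"ty": 0,"tz": 0,"ax": 0,"ay": 0,"az": 0,"fingers": 10},{"tx": 0,"ty": 0,"tz": 0,"ax": 0,"ay": 0,"az": 0,"fingers": 10},{"tx": 0,"ty": 0,"tz": 0,"ax": 0,"ay": 0,"az": 0,"fingers": 10}]' --grip_force 50

```text
clock: 6.25
ee_pos: [0.6197, 0.1032, -0.0094]
ee_rot: [0.22, 0.975, 0.0, 0.001]
contact_force: [1.1, -0.3, 1.9]
gripper_width: 0.243
```

send_rows --rows '[{"tx": 0,"ty": 0,"tz": -0.5,"ax": 0,"ay": 0,"az": 0,"fingers": 10},{"tx": 0,"ty": 0,"tz": -1.5,"ax": 0,"ay": 0,"az": 0,"fingers": 10},{"tx": 0,"ty": 0,"tz": -3.5,"ax": 0,"ay": 0,"az": 0,"fingers": 10},{"tx": 0,"ty": 0,"tz": -5.5,"ax": 0,"ay": 0,"az": 0,"fingers": 10},{"tx": 0,"ty": 0,"tz": -7,"ax": 0,"ay": 0,"az": 0,"fingers": 10}]'

```text
clock: 6.75
ee_pos: [0.6198, 0.1032, 0.0622]
ee_rot: [0.22, 0.975, 0.0, 0.001]
contact_force: [0.1, 0.0, -0.8]
gripper_width: 0.243
```

send_rows --rows '[{"tx": 0.4,"ty": 0.9,"tz": 0,"ax": 0,"ay": 0,"az": 0,"fingers": 10},{"tx": 1.2,"ty": 2.9,"tz": 0,"ax": 0,"ay": 0,"az": 0,"fingers": 10},{"tx": 2.2,"ty": 5.5,"tz": 0,"ax": 0,"ay": 0,"az": 0,"fingers": 10},{"tx": 3.3,"ty": 8.1,"tz": 0,"ax": 0,"ay": 0,"az": 0,"fingers": 10},{"tx": 4.4,"ty": 10.7,"tz": 0,"ax": 0,"ay": 0,"az": 0,"fingers": 10}]'

```text
clock: 7.25
ee_pos: [0.6246, 0.2202, 0.0588]
ee_rot: [0.22, 0.975, -0.0, -0.001]
contact_force: [1.0, -0.2, -1.0]
gripper_width: 0.24
```

send_rows --rows '[{"tx": 1.0,"ty": 2.6,"tz": 0,"ax": 0,"ay": 0,"az": 0,"fingers": 10},{"tx": 2.0,"ty": 5.0,"tz": 0,"ax": 0,"ay": 0,"az": 0,"fingers": 10},{"tx": 2.6,"ty": 6.5,"tz": 0,"ax": 0,"ay": 0,"az": 0,"fingers": 10},{"tx": 2.8,"ty": 7.1,"tz": 0,"ax": 0,"ay": 0,"az": 0,"fingers": 10},{"tx": 2.8,"ty": 7.1,"tz": 0,"ax": 0,"ay": 0,"az": 0,"fingers": 10}]'

```text
clock: 7.75
ee_pos: [0.6303, 0.2953, 0.0594]
ee_rot: [0.22, 0.976, -0.0, -0.0]
contact_force: [0.9, 0.3, -1.3]
gripper_width: 0.244
```

```bash
cat > pl.py <<'E'
# where do disc and frame sit (wrist depth + top depth): usage pl.py name x y size
import sys
from h import *
def pts(c):
    v,u=np.mgrid[0:400,0:640]; d=ray(c,u,v); return c['eye']+d*(c['depth']/(d@-rot(c)[:,2]))[...,None]
x,y,sz=map(float,sys.argv[2:5])
for n in ('wrist','top'):
    c=cam(n); P=pts(c); ok=(c['depth']>0)&(np.abs(P[...,0]-x)<sz*.62)&(np.abs(P[...,1]-y)<sz*.62)
    m=ok&(P[...,2]>.0195)&(P[...,2]<.031)&(np.hypot(P[...,0]-x,P[...,1]-y)>sz*.42)
    if m.sum()>50:
        b=cv2.minAreaRect(P[m][:,:2].astype(np.float32)); print(n,'rim',np.round(b[0],4),np.round(b[1],4),round(b[2],1),m.sum())
    save(f'{sys.argv[1]}_{n}.png',c['img'])
E
python3 pl.py ps .631 .2953 .106; python3 go.py .631 .2953 -.004
```

```text
wrist rim [0.6316 0.2955] [0.1072 0.1073] 6.6 5131
top rim [0.6297 0.2947] [0.1069 0.1074] 6.7 546
pos [0.6307 0.2938 0.0598] grip 0.239 F [-0.18 -0.04 -0.37] t 7.85 j [ 0.35  0.46  1.17 -0.    1.51 -0.77]
tool z [-5.e-04 -9.e-04 -1.e+00] x [-9.028e-01  4.301e-01  1.000e-04] shift cm [0.04 0.16 6.38]
```

View pics/ps_wrist.png

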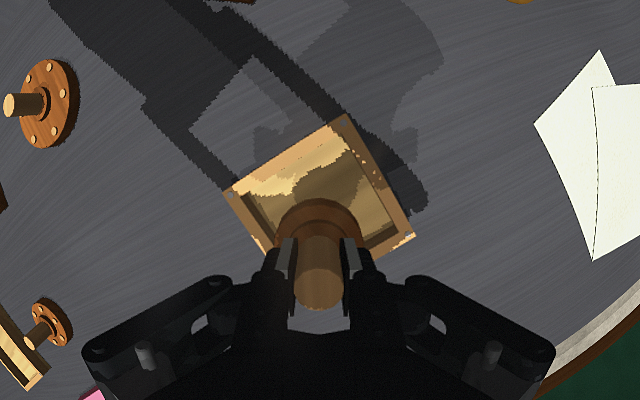

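Held level over the frame, and both cameras agree on the frame centre within 2 mm. Lowering.

send_rows --rows '[{"tx": 0,"ty": 0,"tz": 1,"ax": 0,"ay": 0,"az": 0,"fingers": 10},{"tx": 0,"ty": 0,"tz": 2.5,"ax": 0,"ay": 0,"az": 0,"fingers": 10},{"tx": 0,"ty": 0,"tz": 4,"ax": 0,"ay": 0,"az": 0,"fingers": 10},{"tx": 0,"ty": 0,"tz": 5,"ax": 0,"ay": 0,"az": 0,"fingers": 10},{"tx": 0,"ty": 0,"tz": 5.5,"ax": 0,"ay": 0,"az": 0,"fingers": 10}]'

```text
clock: 8.35
ee_pos: [0.6292, 0.294, 0.002]
ee_rot: [0.22, 0.975, -0.001, -0.002]
contact_force: [0.1, 0.4, -1.6]
gripper_width: 0.245
```

send_rows --rows '[{"tx": 0,"ty": 0,"tz": 0.3,"ax": 0,"ay": 0,"az": 0,"fingers": 10},{"tx": 0,"ty": 0,"tz": 0.6,"ax": 0,"ay": 0,"az": 0,"fingers": 10},{"tx": 0,"ty": 0,"tz": 0.8,"ax": 0,"ay": 0,"az": 0,"fingers": 10},{"tx": 0,"ty": 0,"tz": 0.9,"ax": 0,"ay": 0,"az": 0,"fingers": 10},{"tx": 0,"ty": 0,"tz": 0.9,"ax": 0,"ay": 0,"az": 0,"fingers": 10}]'

```text
clock: 8.85
ee_pos: [0.631, 0.295, -0.0033]
ee_rot: [0.22, 0.975, 0.0, 0.0]
contact_force: [-0.9, -0.1, -1.1]
gripper_width: 0.24
```

```bash
python3 go.py .631 .2953 -.004;python3 go.py .631 .2953 -.004
```

```text
pos [ 0.631   0.295  -0.0033] grip 0.24 F [-0.92 -0.1  -1.09] t 8.85 j [ 0.36  0.51  1.24  0.    1.4  -0.77]
tool z [ 9.e-04  4.e-04 -1.e+00] x [-9.032e-01  4.293e-01 -7.000e-04] shift cm [0.01 0.03 0.07]
pos [ 0.631   0.295  -0.0033] grip 0.24 F [-0.92 -0.1  -1.09] t 8.85 j [ 0.36  0.51  1.24  0.    1.4  -0.77]
tool z [ 9.e-04  4.e-04 -1.e+00] x [-9.032e-01  4.293e-01 -7.000e-04] shift cm [0.01 0.03 0.07]
```

Still hanging, with about 1 N of weight. I inch down.

send_rows --rows '[{"tx": 0,"ty": 0,"tz": 0.05,"ax": 0,"ay": 0,"az": 0,"fingers": 10},{"tx": 0,"ty": 0,"tz": 0.1,"ax": 0,"ay": 0,"az": 0,"fingers": 10},{"tx": 0,"ty": 0,"tz": 0.1,"ax": 0,"ay": 0,"az": 0,"fingers": 10},{"tx": 0,"ty": 0,"tz": 0.1,"ax": 0,"ay": 0,"az": 0,"fingers": 10},{"tx": 0,"ty": 0,"tz": 0.1,"ax": 0,"ay": 0,"az": 0,"fingers": 10}]'

```text
clock: 9.35
ee_pos: [0.6311, 0.295, -0.0034]
ee_rot: [0.22, 0.975, 0.0, 0.001]
contact_force: [-2.8, -1.0, 5.8]
gripper_width: 0.241
```

Contact at 5.8 N. I release and rise.

send_rows --rows '[{"tx": 0,"ty": 0,"tz": 0,"ax": 0,"ay": 0,"az": 0,"fingers": 30},{"tx": 0,"ty": 0,"tz": 0,"ax": 0,"ay": 0,"az": 0,"fingers": 45},{"tx": 0,"ty": 0,"tz": 0,"ax": 0,"ay": 0,"az": 0,"fingers": 60},{"tx": 0,"ty": 0,"tz": 0,"ax": 0,"ay": 0,"az": 0,"fingers": 60},{"tx": 0,"ty": 0,"tz": -1,"ax": 0,"ay": 0,"az": 0,"fingers": 60}]'

```text
clock: 9.85
ee_pos: [0.6292, 0.2942, 0.003]
ee_rot: [0.22, 0.975, -0.001, -0.002]
contact_force: [-0.5, 0.5, -0.4]
gripper_width: 0.602
```

send_rows --rows '[{"tx": 0,"ty": 0,"tz": -2,"ax": 0,"ay": 0,"az": 0,"fingers": 65},{"tx": 0,"ty": 0,"tz": -4,"ax": 0,"ay": 0,"az": 0,"fingers": 65},{"tx": 0,"ty": 0,"tz": -7,"ax": 0,"ay": 0,"az": 0,"fingers": 65},{"tx": 0,"ty": 0,"tz": -8.5,"ax": 0,"ay": 0,"az": 0,"fingers": 65},{"tx": 0,"ty": 0,"tz": -9,"ax": 0,"ay": 0,"az": 0,"fingers": 65}]'

```text
clock: 10.35
ee_pos: [0.6323, 0.2954, 0.0989]
ee_rot: [0.22, 0.975, 0.002, 0.002]
contact_force: [-0.2, 0.3, -0.2]
gripper_width: 0.651
```

```bash
cat > ck.py <<'E'
# wrist check: knob top centre, disc top centre vs rim; ck.py name x y size discdia
import sys
from h import *
from pl_pts import pts
x,y,sz,dd=map(float,sys.argv[2:6]); tag=sys.argv[1]
for n in sys.argv[6:]:
    c=cam(n); P=pts(c); r=np.hypot(P[...,0]-x,P[...,1]-y); ok=(c['depth']>0)
    rim=ok&(P[...,2]>.0195)&(P[...,2]<.031)&(np.maximum(abs(P[...,0]-x),abs(P[...,1]-y))<sz*.62)&(r>sz*.42)
    b=cv2.minAreaRect(P[rim][:,:2].astype(np.float32)); print(n,'rim',np.round(b[0],4),np.round(b[1],4),round(b[2],1))
    for zl,zh,nm,rr in ((.056,.07,'knob',.03),(.0185,.0255,'disc',dd*.56)):
        m=ok&(P[...,2]>zl)&(P[...,2]<zh)&(r<rr)
        if m.sum()>10:
            Q=P[m]; (a,e),q=cv2.minEnclosingCircle(Q[:,:2].astype(np.float32)); print(n,nm,round(a,4),round(e,4),'dia',round(2*q,4),'z',np.median(Q[:,2]).round(4),'std',Q[:,2].std().round(4))
    save(f'{tag}_{n}.png',c['img'])
E
cat > pl_pts.py <<'E'
from h import *
def pts(c):
    v,u=np.mgrid[0:400,0:640]; d=ray(c,u,v); return c['eye']+d*(c['depth']/(d@-rot(c)[:,2]))[...,None]
E
python3 ck.py cs .631 .2953 .106 .05 wrist top; python3 go.py .6215 -.098 .07
```

```text
wrist rim [0.6316 0.2957] [0.1073 0.1071] 6.7
wrist knob 0.6315 0.2938 dia 0.0224 z 0.0661 std 0.0021
wrist disc 0.6317 0.2937 dia 0.0507 z 0.0221 std 0.0008
top rim [0.6298 0.2949] [0.107  0.1073] 6.4
top disc 0.6297 0.2917 dia 0.0498 z 0.0226 std 0.0016
pos [0.6311 0.2949 0.0961] grip 0.651 F [-0.15 -0.18 -0.38] t 10.45 j [ 0.36  0.45  1.12  0.    1.57 -0.77]
tool z [ 1.7e-03  6.0e-04 -1.0e+00] x [-0.9032  0.4293 -0.0012] shift cm [-16.   -35.9    2.58]
```

The small one is seated: disc top z 0.022, flat, about 2 mm off centre in y. Next, the medium one.

send_rows --rows '[{"tx": -0.8,"ty": -1.8,"tz": 0,"ax": 0,"ay": 0,"az": 0,"fingers": 65},{"tx": -2.4,"ty": -5.5,"tz": 0,"ax": 0,"ay": 0,"az": 0,"fingers": 65},{"tx": -4.3,"ty": -9.6,"tz": 0,"ax": 0,"ay": 0,"az": 0,"fingers": 65},{"tx": -6.1,"ty": -13.7,"tz": 0,"ax": 0,"ay": 0,"az": 0,"fingers": 65},{"tx": -7.9,"ty": -17.8,"tz": 0,"ax": 0,"ay": 0,"az": 0,"fingers": 65}]'

```text
clock: 10.95
ee_pos: [0.6238, 0.0971, 0.0928]
ee_rot: [0.22, 0.975, -0.001, -0.002]
contact_force: [0.5, 0.7, 1.4]
gripper_width: 0.648
```

send_rows --rows '[{"tx": -1.8,"ty": -4.1,"tz": 0,"ax": 0,"ay": 0,"az": 0,"fingers": 65},{"tx": -3.7,"ty": -8.2,"tz": 0,"ax": 0,"ay": 0,"az": 0,"fingers": 65},{"tx": -5.5,"ty": -12.3,"tz": 0,"ax": 0,"ay": 0,"az": 0,"fingers": 65},{"tx": -7.2,"ty": -16,"tz": 0,"ax": 0,"ay": 0,"az": 0,"fingers": 65},{"tx": -8.1,"ty": -18.1,"tz": 0,"ax": 0,"ay": 0,"az": 0,"fingers": 65}]'

```text
clock: 11.45
ee_pos: [0.6187, -0.1026, 0.0928]
ee_rot: [0.222, 0.975, -0.001, -0.002]
contact_force: [-0.4, 1.1, -0.5]
gripper_width: 0.651
```

send_rows --rows '[{"tx": 0,"ty": 0,"tz": 0.5,"ax": 0,"ay": 0,"az": 0,"fingers": 65},{"tx": 0,"ty": 0,"tz": 1.0,"ax": 0,"ay": 0,"az": 0,"fingers": 65},{"tx": 0,"ty": 0,"tz": 1.5,"ax": 0,"ay": 0,"az": 0,"fingers": 65},{"tx": 0,"ty": 0,"tz": 1.5,"ax": 0,"ay": 0,"az": 0,"fingers": 65},{"tx": 0,"ty": 0,"tz": 1.5,"ax": 0,"ay": 0,"az": 0,"fingers": 65}]'

```text
clock: 11.95
ee_pos: [0.6208, -0.0968, 0.0796]
ee_rot: [0.219, 0.976, 0.0, -0.001]
contact_force: [0.3, -0.3, -0.8]
gripper_width: 0.647
```

```bash
cat > kn.py <<'E'
import sys
from h import *
from pl_pts import pts
x,y=map(float,sys.argv[1:3]); c=cam('wrist'); P=pts(c)
m=(c['depth']>0)&(abs(P[...,2]-.06)<.003)&(np.hypot(P[...,0]-x,P[...,1]-y)<.025)
print('knob wrist',P[m].mean(0).round(4),cv2.minEnclosingCircle(P[m][:,:2].astype(np.float32)),m.sum()); save(sys.argv[3],c['img'])
E
python3 kn.py .6215 -.098 w6.png; python3 go.py .6215 -.098 -.010
```

```text
knob wrist [ 0.6226 -0.0973  0.06  ] ((0.6231617331504822, -0.09768825024366379), 0.011070214211940765) 746
pos [ 0.6211 -0.097   0.08  ] grip 0.651 F [ 0.51 -0.56  0.46] t 12.0 j [-0.25  0.31  1.34  0.    1.49 -1.37]
tool z [-1.e-04  2.e-04 -1.e+00] x [-9.038e-01  4.279e-01  1.000e-04] shift cm [-0.08 -0.07  9.  ]
```

send_rows --rows '[{"tx": -0.1,"ty": 0,"tz": 1.5,"ax": 0,"ay": 0,"az": 0,"fingers": 65},{"tx": -0.1,"ty": 0,"tz": 3.5,"ax": 0,"ay": 0,"az": 0,"fingers": 65},{"tx": -0.1,"ty": 0,"tz": 5,"ax": 0,"ay": 0,"az": 0,"fingers": 65},{"tx": -0.1,"ty": 0,"tz": 6.5,"ax": 0,"ay": 0,"az": 0,"fingers": 65},{"tx": -0.1,"ty": 0,"tz": 7.5,"ax": 0,"ay": 0,"az": 0,"fingers": 65}]'

```text
clock: 12.5
ee_pos: [0.621, -0.0982, 0.0029]
ee_rot: [0.22, 0.975, 0.0, -0.001]
contact_force: [-0.0, 0.8, 0.2]
gripper_width: 0.65
```

send_rows --rows '[{"tx": 0,"ty": 0,"tz": 0.8,"ax": 0,"ay": 0,"az": 0,"fingers": 65},{"tx": 0,"ty": 0,"tz": 1.4,"ax": 0,"ay": 0,"az": 0,"fingers": 65},{"tx": 0,"ty": 0,"tz": 1.5,"ax": 0,"ay": 0,"az": 0,"fingers": 65},{"tx": 0,"ty": 0,"tz": 1.5,"ax": 0,"ay": 0,"az": 0,"fingers": 65},{"tx": 0,"ty": 0,"tz": 1.5,"ax": 0,"ay": 0,"az": 0,"fingers": 30}]'

```text
clock: 13.0
ee_pos: [0.6226, -0.0987, -0.009]
ee_rot: [0.22, 0.975, 0.0, 0.001]
contact_force: [0.2, -0.4, -0.7]
gripper_width: 0.495
```

send_rows --rows '[{"tx": 0,"ty": 0,"tz": 0,"ax": 0,"ay": 0,"az": 0,"fingers": 10},{"tx": 0,"ty": 0,"tz": 0,"ax": 0,"ay": 0,"az": 0,"fingers": 10},{"tx": 0,"ty": 0,"tz": 0,"ax": 0,"ay": 0,"az": 0,"fingers": 10},{"tx": 0,"ty": 0,"tz": 0,"ax": 0,"ay": 0,"az": 0,"fingers": 10},{"tx": 0,"ty": 0,"tz": 0,"ax": 0,"ay": 0,"az": 0,"fingers": 10}]' --grip_force 60

```text
clock: 13.5
ee_pos: [0.6227, -0.0986, -0.0088]
ee_rot: [0.22, 0.975, 0.0, 0.001]
contact_force: [0.0, 1.1, 4.2]
gripper_width: 0.24
```

```bash
python3 go.py .4215 -.315 -.010
```

```text
pos [ 0.6227 -0.0986 -0.0088] grip 0.24 F [0.01 1.05 4.21] t 13.5 j [-0.25  0.38  1.43  0.    1.33 -1.37]
tool z [ 2.e-03 -2.e-04 -1.e+00] x [-0.9031  0.4294 -0.0019] shift cm [  8.88 -28.18   0.08]
```

send_rows --rows '[{"tx": 0,"ty": 0,"tz": -0.5,"ax": 0,"ay": 0,"az": 0,"fingers": 10},{"tx": 0,"ty": 0,"tz": -1.5,"ax": 0,"ay": 0,"az": 0,"fingers": 10},{"tx": 0,"ty": 0,"tz": -3.5,"ax": 0,"ay": 0,"az": 0,"fingers": 10},{"tx": 0,"ty": 0,"tz": -5.5,"ax": 0,"ay": 0,"az": 0,"fingers": 10},{"tx": 0,"ty": 0,"tz": -7,"ax": 0,"ay": 0,"az": 0,"fingers": 10}]'

```text
clock: 14.0
ee_pos: [0.622, -0.0987, 0.0614]
ee_rot: [0.22, 0.975, -0.0, 0.0]
contact_force: [-0.6, -0.5, -0.4]
gripper_width: 0.241
```

send_rows --rows '[{"tx": 0.3,"ty": -1.0,"tz": 0,"ax": 0,"ay": 0,"az": 0,"fingers": 10},{"tx": 1.1,"ty": -3.5,"tz": 0,"ax": 0,"ay": 0,"az": 0,"fingers": 10},{"tx": 2.1,"ty": -6.5,"tz": 0,"ax": 0,"ay": 0,"az": 0,"fingers": 10},{"tx": 3.1,"ty": -9.8,"tz": 0,"ax": 0,"ay": 0,"az": 0,"fingers": 10},{"tx": 4.1,"ty": -13.1,"tz": 0,"ax": 0,"ay": 0,"az": 0,"fingers": 10}]'

```text
clock: 14.5
ee_pos: [0.5263, -0.2, 0.0586]
ee_rot: [0.22, 0.976, 0.0, -0.001]
contact_force: [0.2, -0.7, -1.2]
gripper_width: 0.239
```

send_rows --rows '[{"tx": 1.0,"ty": -3.3,"tz": 0,"ax": 0,"ay": 0,"az": 0,"fingers": 10},{"tx": 2.1,"ty": -6.6,"tz": 0,"ax": 0,"ay": 0,"az": 0,"fingers": 10},{"tx": 3.1,"ty": -9.9,"tz": 0,"ax": 0,"ay": 0,"az": 0,"fingers": 10},{"tx": 4.1,"ty": -13.0,"tz": 0,"ax": 0,"ay": 0,"az": 0,"fingers": 10},{"tx": 4.8,"ty": -15.1,"tz": 0,"ax": 0,"ay": 0,"az": 0,"fingers": 10}]'

```text
clock: 15.0
ee_pos: [0.4174, -0.3161, 0.0588]
ee_rot: [0.221, 0.975, 0.0, -0.001]
contact_force: [-0.6, -0.9, -0.6]
gripper_width: 0.239
```

send_rows --rows '[{"tx": 0,"ty": 0,"tz": 0.3,"ax": 0,"ay": 0,"az": 0,"fingers": 10},{"tx": 0,"ty": 0,"tz": 0.7,"ax": 0,"ay": 0,"az": 0,"fingers": 10},{"tx": 0,"ty": 0,"tz": 1,"ax": 0,"ay": 0,"az": 0,"fingers": 10},{"tx": 0,"ty": 0,"tz": 1,"ax": 0,"ay": 0,"az": 0,"fingers": 10},{"tx": 0,"ty": 0,"tz": 1,"ax": 0,"ay": 0,"az": 0,"fingers": 10}]'

```text
clock: 15.5
ee_pos: [0.4208, -0.3142, 0.0497]
ee_rot: [0.219, 0.976, 0.0, -0.0]
contact_force: [0.2, 0.1, -0.9]
gripper_width: 0.237
```

```bash
python3 pl.py pm .4215 -.315 .126; python3 go.py .4215 -.315 -.004
```

```text
wrist rim [ 0.4222 -0.3157] [0.1271 0.1272] 11.1 7333
top rim [ 0.4202 -0.3165] [0.1264 0.1276] 11.2 641
pos [ 0.421  -0.3146  0.0501] grip 0.242 F [-0.07  0.02 -0.8 ] t 15.6 j [-0.75  0.11  1.64  0.    1.39 -1.88]
tool z [ 2.e-04 -0.e+00 -1.e+00] x [-9.036e-01  4.283e-01 -1.000e-04] shift cm [-0.06 -0.01  5.41]
```

send_rows --rows '[{"tx": -0.05,"ty": 0,"tz": 1,"ax": 0,"ay": 0,"az": 0,"fingers": 10},{"tx": -0.05,"ty": 0,"tz": 2.3,"ax": 0,"ay": 0,"az": 0,"fingers": 10},{"tx": -0.05,"ty": 0,"tz": 3.4,"ax": 0,"ay": 0,"az": 0,"fingers": 10},{"tx": -0.05,"ty": 0,"tz": 4.2,"ax": 0,"ay": 0,"az": 0,"fingers": 10},{"tx": -0.05,"ty": 0,"tz": 4.7,"ax": 0,"ay": 0,"az": 0,"fingers": 10}]'

```text
clock: 16.1
ee_pos: [0.4201, -0.3146, 0.0013]
ee_rot: [0.22, 0.975, 0.001, -0.001]
contact_force: [-0.3, -0.3, -2.1]
gripper_width: 0.238
```

send_rows --rows '[{"tx": 0,"ty": 0,"tz": 0.3,"ax": 0,"ay": 0,"az": 0,"fingers": 10},{"tx": 0,"ty": 0,"tz": 0.5,"ax": 0,"ay": 0,"az": 0,"fingers": 10},{"tx": 0,"ty": 0,"tz": 0.6,"ax": 0,"ay": 0,"az": 0,"fingers": 10},{"tx": 0,"ty": 0,"tz": 0.7,"ax": 0,"ay": 0,"az": 0,"fingers": 10},{"tx": 0,"ty": 0,"tz": 0.7,"ax": 0,"ay": 0,"az": 0,"fingers": 10}]'

```text
clock: 16.6
ee_pos: [0.4211, -0.3155, -0.0029]
ee_rot: [0.22, 0.975, -0.0, 0.0]
contact_force: [-2.4, 0.7, 3.5]
gripper_width: 0.242
```

send_rows --rows '[{"tx": 0,"ty": 0,"tz": 0.05,"ax": 0,"ay": 0,"az": 0,"fingers": 10},{"tx": 0,"ty": 0,"tz": 0.05,"ax": 0,"ay": 0,"az": 0,"fingers": 10},{"tx": 0,"ty": 0,"tz": 0.05,"ax": 0,"ay": 0,"az": 0,"fingers": 30},{"tx": 0,"ty": 0,"tz": 0.05,"ax": 0,"ay": 0,"az": 0,"fingers": 45},{"tx": 0,"ty": 0,"tz": 0.05,"ax": 0,"ay": 0,"az": 0,"fingers": 60}]'

```text
clock: 17.1
ee_pos: [0.4211, -0.3153, -0.0045]
ee_rot: [0.22, 0.975, -0.0, 0.0]
contact_force: [-1.1, 0.2, 0.4]
gripper_width: 0.59
```

send_rows --rows '[{"tx": 0,"ty": 0,"tz": 0,"ax": 0,"ay": 0,"az": 0,"fingers": 65},{"tx": 0,"ty": 0,"tz": -2,"ax": 0,"ay": 0,"az": 0,"fingers": 65},{"tx": 0,"ty": 0,"tz": -4.5,"ax": 0,"ay": 0,"az": 0,"fingers": 65},{"tx": 0,"ty": 0,"tz": -7.5,"ax": 0,"ay": 0,"az": 0,"fingers": 65},{"tx": 0,"ty": 0,"tz": -9,"ax": 0,"ay": 0,"az": 0,"fingers": 65}]'

```text
clock: 17.6
ee_pos: [0.4221, -0.3163, 0.0884]
ee_rot: [0.22, 0.975, -0.001, 0.002]
contact_force: [0.4, -0.7, -0.7]
gripper_width: 0.654
```

```bash
python3 ck.py cm .422 -.3157 .126 .07 wrist top; python3 go.py .417 .093 .07
```

```text
wrist rim [ 0.4222 -0.3158] [0.1272 0.1273] 11.0
wrist knob 0.4208 -0.3164 dia 0.0223 z 0.066 std 0.0022
wrist disc 0.4207 -0.3167 dia 0.0706 z 0.0223 std 0.001
top rim [ 0.4202 -0.3163] [0.1263 0.127 ] 11.2
top knob 0.4173 -0.3155 dia 0.02 z 0.0662 std 0.0026
top disc 0.4191 -0.3168 dia 0.07 z 0.0226 std 0.0016
pos [ 0.4226 -0.3168  0.0887] grip 0.652 F [-0.01 -0.04 -0.5 ] t 17.7 j [-0.75  0.08  1.59  0.    1.47 -1.88]
tool z [ 0.0049 -0.0044 -1.    ] x [-0.9031  0.4293 -0.0063] shift cm [18.11 36.77  1.69]
```

The medium one is seated flat, about 1.6 mm off centre. Now the large one.

send_rows --rows '[{"tx": 0.9,"ty": 1.8,"tz": 0,"ax": 0,"ay": 0,"az": 0,"fingers": 65},{"tx": 2.6,"ty": 5.4,"tz": 0,"ax": 0,"ay": 0,"az": 0,"fingers": 65},{"tx": 4.6,"ty": 9.4,"tz": 0,"ax": 0,"ay": 0,"az": 0,"fingers": 65},{"tx": 6.6,"ty": 13.5,"tz": 0,"ax": 0,"ay": 0,"az": 0,"fingers": 65},{"tx": 8.5,"ty": 17.5,"tz": 0,"ax": 0,"ay": 0,"az": 0,"fingers": 65}]'

```text
clock: 18.2
ee_pos: [0.4173, -0.1175, 0.0834]
ee_rot: [0.22, 0.975, 0.001, -0.002]
contact_force: [0.9, -0.8, 0.8]
gripper_width: 0.651
```

send_rows --rows '[{"tx": 2.0,"ty": 4.0,"tz": 0,"ax": 0,"ay": 0,"az": 0,"fingers": 65},{"tx": 4.0,"ty": 8.1,"tz": 0,"ax": 0,"ay": 0,"az": 0,"fingers": 65},{"tx": 6.0,"ty": 12.3,"tz": 0,"ax": 0,"ay": 0,"az": 0,"fingers": 65},{"tx": 8.0,"ty": 16.5,"tz": 0,"ax": 0,"ay": 0,"az": 0,"fingers": 65},{"tx": 9.4,"ty": 19.2,"tz": 0,"ax": 0,"ay": 0,"az": 0,"fingers": 65}]'

```text
clock: 18.7
ee_pos: [0.4142, 0.0964, 0.0836]
ee_rot: [0.219, 0.976, 0.0, -0.002]
contact_force: [0.5, -0.3, 0.3]
gripper_width: 0.647
```

send_rows --rows '[{"tx": 0,"ty": 0,"tz": 0.3,"ax": 0,"ay": 0,"az": 0,"fingers": 65},{"tx": 0,"ty": 0,"tz": 0.5,"ax": 0,"ay": 0,"az": 0,"fingers": 65},{"tx": 0,"ty": 0,"tz": 0.5,"ax": 0,"ay": 0,"az": 0,"fingers": 65},{"tx": 0,"ty": 0,"tz": 0.5,"ax": 0,"ay": 0,"az": 0,"fingers": 65},{"tx": 0,"ty": 0,"tz": 0.5,"ax": 0,"ay": 0,"az": 0,"fingers": 65}]'

```text
clock: 19.2
ee_pos: [0.4169, 0.0921, 0.0805]
ee_rot: [0.221, 0.975, -0.0, -0.0]
contact_force: [-0.5, 0.9, 0.2]
gripper_width: 0.648
```

```bash
python3 kn.py .417 .093 w7.png; python3 go.py .417 .0935 -.010
```

```text
knob wrist [0.4167 0.095  0.0601] ((0.4172382354736328, 0.09471804648637772), 0.01103118434548378) 735
pos [0.417  0.0922 0.0806] grip 0.649 F [-0.12 -0.06 -0.92] t 19.25 j [ 0.08 -0.14  1.82  0.    1.46 -1.04]
tool z [ 0.  0. -1.] x [-0.9023  0.4311 -0.    ] shift cm [0.05 0.12 9.06]
```

send_rows --rows '[{"tx": 0.1,"ty": 0.2,"tz": 1.5,"ax": 0,"ay": 0,"az": 0,"fingers": 65},{"tx": 0.1,"ty": 0.2,"tz": 3.5,"ax": 0,"ay": 0,"az": 0,"fingers": 65},{"tx": 0.1,"ty": 0.2,"tz": 5,"ax": 0,"ay": 0,"az": 0,"fingers": 65},{"tx": 0.1,"ty": 0.2,"tz": 6.5,"ax": 0,"ay": 0,"az": 0,"fingers": 65},{"tx": 0.1,"ty": 0.2,"tz": 7.5,"ax": 0,"ay": 0,"az": 0,"fingers": 65}]'

```text
clock: 19.75
ee_pos: [0.4164, 0.0948, 0.0046]
ee_rot: [0.221, 0.975, -0.0, -0.001]
contact_force: [-0.2, -0.9, 0.3]
gripper_width: 0.654
```

send_rows --rows '[{"tx": 0,"ty": 0,"tz": 0.8,"ax": 0,"ay": 0,"az": 0,"fingers": 65},{"tx": 0,"ty": 0,"tz": 1.4,"ax": 0,"ay": 0,"az": 0,"fingers": 65},{"tx": 0,"ty": 0,"tz": 1.5,"ax": 0,"ay": 0,"az": 0,"fingers": 65},{"tx": 0,"ty": 0,"tz": 1.5,"ax": 0,"ay": 0,"az": 0,"fingers": 65},{"tx": 0,"ty": 0,"tz": 1.5,"ax": 0,"ay": 0,"az": 0,"fingers": 30}]'

```text
clock: 20.25
ee_pos: [0.4174, 0.0954, -0.0088]
ee_rot: [0.22, 0.975, 0.0, 0.001]
contact_force: [0.3, -0.8, 0.2]
gripper_width: 0.49
```

send_rows --rows '[{"tx": 0,"ty": 0,"tz": 0,"ax": 0,"ay": 0,"az": 0,"fingers": 10},{"tx": 0,"ty": 0,"tz": 0,"ax": 0,"ay": 0,"az": 0,"fingers": 10},{"tx": 0,"ty": 0,"tz": 0,"ax": 0,"ay": 0,"az": 0,"fingers": 10},{"tx": 0,"ty": 0,"tz": 0,"ax": 0,"ay": 0,"az": 0,"fingers": 10},{"tx": 0,"ty": 0,"tz": 0,"ax": 0,"ay": 0,"az": 0,"fingers": 10}]' --grip_force 80

```text
clock: 20.75
ee_pos: [0.4174, 0.0955, -0.0086]
ee_rot: [0.22, 0.975, 0.0, 0.001]
contact_force: [-0.8, 0.1, 6.9]
gripper_width: 0.236
```

```bash
python3 go.py .635 -.307 .06
```

```text
pos [ 0.4174  0.0955 -0.0086] grip 0.236 F [-0.85  0.07  6.87] t 20.75 j [ 0.09 -0.05  1.93  0.    1.26 -1.04]
tool z [ 1.4e-03  5.0e-04 -1.0e+00] x [-0.9031  0.4294 -0.001 ] shift cm [-36.94 -27.    -6.85]
```

send_rows --rows '[{"tx": 0,"ty": 0,"tz": -0.5,"ax": 0,"ay": 0,"az": 0,"fingers": 10},{"tx": 0,"ty": 0,"tz": -2,"ax": 0,"ay": 0,"az": 0,"fingers": 10},{"tx": 0,"ty": 0,"tz": -4,"ax": 0,"ay": 0,"az": 0,"fingers": 10},{"tx": 0,"ty": 0,"tz": -6.5,"ax": 0,"ay": 0,"az": 0,"fingers": 10},{"tx": 0,"ty": 0,"tz": -8,"ax": 0,"ay": 0,"az": 0,"fingers": 10}]'

```text
clock: 21.25
ee_pos: [0.4169, 0.0952, 0.0716]
ee_rot: [0.22, 0.975, 0.0, 0.0]
contact_force: [1.2, 0.1, -1.8]
gripper_width: 0.238
```

send_rows --rows '[{"tx": -0.8,"ty": -0.6,"tz": 0,"ax": 0,"ay": 0,"az": 0,"fingers": 10},{"tx": -2.8,"ty": -2.1,"tz": 0,"ax": 0,"ay": 0,"az": 0,"fingers": 10},{"tx": -5.2,"ty": -3.8,"tz": 0,"ax": 0,"ay": 0,"az": 0,"fingers": 10},{"tx": -7.7,"ty": -5.6,"tz": 0,"ax": 0,"ay": 0,"az": 0,"fingers": 10},{"tx": -10.1,"ty": -7.4,"tz": 0,"ax": 0,"ay": 0,"az": 0,"fingers": 10}]'

```text
clock: 21.75
ee_pos: [0.4756, -0.0166, 0.0685]
ee_rot: [0.22, 0.975, -0.0, -0.002]
contact_force: [-0.3, 0.5, -2.6]
gripper_width: 0.234
```

send_rows --rows '[{"tx": -2.4,"ty": -1.8,"tz": 0,"ax": 0,"ay": 0,"az": 0,"fingers": 10},{"tx": -4.8,"ty": -3.5,"tz": 0,"ax": 0,"ay": 0,"az": 0,"fingers": 10},{"tx": -7.3,"ty": -5.3,"tz": 0,"ax": 0,"ay": 0,"az": 0,"fingers": 10},{"tx": -9.7,"ty": -7.1,"tz": 0,"ax": 0,"ay": 0,"az": 0,"fingers": 10},{"tx": -12.1,"ty": -8.9,"tz": 0,"ax": 0,"ay": 0,"az": 0,"fingers": 10}]'

```text
clock: 22.25
ee_pos: [0.5464, -0.1489, 0.068]
ee_rot: [0.22, 0.975, 0.0, -0.002]
contact_force: [0.5, 0.6, -1.3]
gripper_width: 0.234
```

send_rows --rows '[{"tx": -2.4,"ty": -1.8,"tz": 0,"ax": 0,"ay": 0,"az": 0,"fingers": 10},{"tx": -4.8,"ty": -3.5,"tz": 0,"ax": 0,"ay": 0,"az": 0,"fingers": 10},{"tx": -7.3,"ty": -5.3,"tz": 0,"ax": 0,"ay": 0,"az": 0,"fingers": 10},{"tx": -9.7,"ty": -7.1,"tz": 0,"ax": 0,"ay": 0,"az": 0,"fingers": 10},{"tx": -12.1,"ty": -8.9,"tz": 0,"ax": 0,"ay": 0,"az": 0,"fingers": 10}]'

```text
clock: 22.75
ee_pos: [0.6174, -0.2812, 0.0675]
ee_rot: [0.22, 0.975, 0.0, -0.002]
contact_force: [1.3, 0.3, -2.3]
gripper_width: 0.234
```

send_rows --rows '[{"tx": -1.6,"ty": -1.1,"tz": 0.3,"ax": 0,"ay": 0,"az": 0,"fingers": 10},{"tx": -2.4,"ty": -1.7,"tz": 0.7,"ax": 0,"ay": 0,"az": 0,"fingers": 10},{"tx": -2.6,"ty": -1.8,"tz": 1,"ax": 0,"ay": 0,"az": 0,"fingers": 10},{"tx": -2.6,"ty": -1.8,"tz": 1,"ax": 0,"ay": 0,"az": 0,"fingers": 10},{"tx": -2.6,"ty": -1.8,"tz": 1,"ax": 0,"ay": 0,"az": 0,"fingers": 10}]'

```text
clock: 23.25
ee_pos: [0.6335, -0.3059, 0.0599]
ee_rot: [0.22, 0.976, 0.0, -0.001]
contact_force: [0.0, 0.6, -1.2]
gripper_width: 0.24
```

```bash
python3 pl.py pl .635 -.307 .146; python3 go.py .635 -.307 -.004
```

```text
wrist rim [ 0.6358 -0.3073] [0.1472 0.147 ] 11.3 7433
top rim [ 0.6339 -0.3075] [0.146  0.1474] 11.4 544
pos [ 0.6341 -0.306   0.061 ] grip 0.232 F [-0.34  0.43 -1.6 ] t 23.35 j [-0.53  0.48  1.14  0.    1.52 -1.66]
tool z [ 2.e-04  1.e-04 -1.e+00] x [-9.036e-01  4.284e-01 -2.000e-04] shift cm [-0.12 -0.05  6.5 ]
```

send_rows --rows '[{"tx": -0.1,"ty": 0,"tz": 1,"ax": 0,"ay": 0,"az": 0,"fingers": 10},{"tx": -0.1,"ty": 0,"tz": 2.5,"ax": 0,"ay": 0,"az": 0,"fingers": 10},{"tx": -0.1,"ty": 0,"tz": 4,"ax": 0,"ay": 0,"az": 0,"fingers": 10},{"tx": -0.1,"ty": 0,"tz": 5,"ax": 0,"ay": 0,"az": 0,"fingers": 10},{"tx": -0.1,"ty": 0,"tz": 5.6,"ax": 0,"ay": 0,"az": 0,"fingers": 10}]'

```text
clock: 23.85
ee_pos: [0.6337, -0.3066, 0.0015]
ee_rot: [0.22, 0.975, 0.001, -0.002]
contact_force: [-0.1, 0.2, -2.1]
gripper_width: 0.238
```

send_rows --rows '[{"tx": 0,"ty": 0,"tz": 0.3,"ax": 0,"ay": 0,"az": 0,"fingers": 10},{"tx": 0,"ty": 0,"tz": 0.6,"ax": 0,"ay": 0,"az": 0,"fingers": 10},{"tx": 0,"ty": 0,"tz": 0.75,"ax": 0,"ay": 0,"az": 0,"fingers": 10},{"tx": 0,"ty": 0,"tz": 0.8,"ax": 0,"ay": 0,"az": 0,"fingers": 10},{"tx": 0,"ty": 0,"tz": 0.8,"ax": 0,"ay": 0,"az": 0,"fingers": 10}]'

```text
clock: 24.35
ee_pos: [0.6354, -0.3077, -0.0024]
ee_rot: [0.22, 0.975, -0.0, 0.001]
contact_force: [-0.9, -0.2, -0.3]
gripper_width: 0.236
```

send_rows --rows '[{"tx": 0,"ty": 0,"tz": 0.05,"ax": 0,"ay": 0,"az": 0,"fingers": 10},{"tx": 0,"ty": 0,"tz": 0.1,"ax": 0,"ay": 0,"az": 0,"fingers": 10},{"tx": 0,"ty": 0,"tz": 0.1,"ax": 0,"ay": 0,"az": 0,"fingers": 10},{"tx": 0,"ty": 0,"tz": 0.1,"ax": 0,"ay": 0,"az": 0,"fingers": 10},{"tx": 0,"ty": 0,"tz": 0.1,"ax": 0,"ay": 0,"az": 0,"fingers": 10}]'

```text
clock: 24.85
ee_pos: [0.6354, -0.3077, -0.0025]
ee_rot: [0.22, 0.975, -0.0, 0.001]
contact_force: [-3.5, 1.2, 5.4]
gripper_width: 0.231
```

Contact at 5.4 N. I release, rise and check.

send_rows --rows '[{"tx": 0,"ty": 0,"tz": 0,"ax": 0,"ay": 0,"az": 0,"fingers": 30},{"tx": 0,"ty": 0,"tz": 0,"ax": 0,"ay": 0,"az": 0,"fingers": 45},{"tx": 0,"ty": 0,"tz": 0,"ax": 0,"ay": 0,"az": 0,"fingers": 60},{"tx": 0,"ty": 0,"tz": 0,"ax": 0,"ay": 0,"az": 0,"fingers": 60},{"tx": 0,"ty": 0,"tz": -1,"ax": 0,"ay": 0,"az": 0,"fingers": 60}]'

```text
clock: 25.35
ee_pos: [0.6337, -0.3066, 0.0035]
ee_rot: [0.22, 0.975, 0.001, -0.002]
contact_force: [-0.4, 0.3, -0.0]
gripper_width: 0.603
```

send_rows --rows '[{"tx": 0,"ty": 0,"tz": -2,"ax": 0,"ay": 0,"az": 0,"fingers": 65},{"tx": 0,"ty": 0,"tz": -4,"ax": 0,"ay": 0,"az": 0,"fingers": 65},{"tx": 0,"ty": 0,"tz": -7,"ax": 0,"ay": 0,"az": 0,"fingers": 65},{"tx": 0,"ty": 0,"tz": -8.5,"ax": 0,"ay": 0,"az": 0,"fingers": 65},{"tx": 0,"ty": 0,"tz": -9,"ax": 0,"ay": 0,"az": 0,"fingers": 65}]'

```text
clock: 25.85
ee_pos: [0.6365, -0.3083, 0.0994]
ee_rot: [0.22, 0.975, -0.001, 0.003]
contact_force: [-0.3, -0.4, 0.4]
gripper_width: 0.652
```

```bash
python3 ck.py cl .6355 -.3073 .146 .09 wrist top; python3 ck.py cs2 .631 .295 .106 .05 top;  python3 ck.py cm2 .4205 -.3163 .126 .07 top; python3 go.py .631 .294 .06
```

```text
wrist rim [ 0.6356 -0.3073] [0.147  0.1476] 11.1
wrist knob 0.6349 -0.3088 dia 0.0221 z 0.0661 std 0.002
wrist disc 0.6353 -0.3086 dia 0.0907 z 0.0223 std 0.0008
top rim [ 0.6338 -0.3074] [0.1461 0.147 ] 11.4
top knob 0.634 -0.3092 dia 0.0222 z 0.0661 std 0.003
top disc 0.634 -0.3086 dia 0.0893 z 0.0225 std 0.0014
top rim [0.6298 0.2946] [0.1069 0.1079] 6.6
top knob 0.6305 0.2921 dia 0.022 z 0.0665 std 0.0029
top disc 0.63 0.2922 dia 0.0502 z 0.0225 std 0.0016
top rim [ 0.4553 -0.2612] [0.0358 0.0326] 11.0
pos [ 0.6343 -0.307   0.0938] grip 0.649 F [-0.25  0.66  0.11] t 26.05 j [-0.53  0.47  1.1   0.    1.58 -1.66]
tool z [-0.0024  0.0015 -1.    ] x [-0.9031  0.4294  0.0028] shift cm [26.09 54.14  3.47]
```

View pics/cm2_top.png

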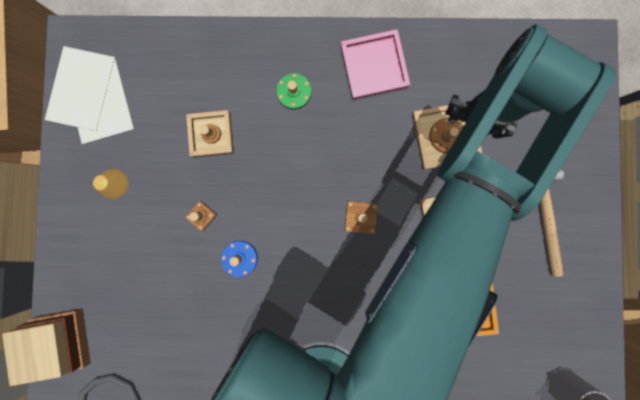

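The top view shows the small one in its frame at (209,134) and the large one in its frame near (448,135). The squares (201,216) and (362,218) have not moved. The arm hides the medium frame here, so I check that by wrist before handing in.

```bash
python3 ck.py cm3 .4215 -.316 .126 .07 wrist side; python3 -c "
from cell import ticket,manip
print(manip.state()['joint_vel'].round(3)); print(ticket.job_done())"
```

```text
wrist rim [ 0.461  -0.3414] [0.1701 0.085 ] 56.1
wrist disc 0.428 -0.3206 dia 0.0684 z 0.0224 std 0.0012
side rim [ 0.4213 -0.3137] [0.1291 0.127 ] 11.5
side knob 0.4205 -0.3147 dia 0.0236 z 0.063 std 0.0023
side disc 0.4199 -0.3158 dia 0.0708 z 0.0203 std 0.0017
[ 0.001 -0.001 -0.003  0.001  0.003  0.001]
the job is handed in; nothing more can be done
None
```

All three round patterns are in their frames, put in small, medium, large. Each was lowered until it touched the frame floor (3.5 to 6 N) and then let go. I handed the job in at about 26 s of the 83 s allowed, with the arm clear of everything.

**Last checks:**

| Pattern | Off centre | Disc top height |
|---|---|---|
| Small | about 2 mm | 22 mm |
| Medium | about 1.5 mm | 22 mm |
| Large | about 1.5 mm | 22 mm |

A seated disc should read 22 mm, and the depth readings across each disc were even, so all three lie flat. In the last top picture both square patterns were still where they stood.

**What failed or disagreed:**
- **First grasp:** it closed above the knob. The reported TCP height read about 40 mm lower than the fingertips seen by two cameras. I corrected for that and every later grasp held.
- **Small pattern:** I left the 2 mm offset (gaps of roughly 16 to 20 mm) and did not regrip it.
- **Medium pattern, final wrist check:** that view was partly blocked and its frame outline was unusable. The side camera and the earlier wrist check both put the pattern in the middle. The side camera's heights ran about 2 mm low.

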